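Line up the blue paints from pale to dark

ROBOT

A 6-joint arm with a two-finger parallel gripper is mounted at the origin on the work surface. World frame = base frame: x ahead of the robot, y to its left, z up, the work surface at z = 0. Lengths are in mm, angles in rad, forces in N, time in s.
With the tool pointing down it reaches from about 350 to 975 mm from the base axis. Payload 7.1 kg.
Tool frame: the origin (TCP) lies on the centre line of the jaws, within the pads' length; the fingertips stand 8 mm ahead of it and the grasp point (between the pads) lies 11 mm behind it; z points along the fingers, y is the line along which they close (so a half turn about z gives the same grasp; the last joint's range is limited). The gripper opens to 88 mm and grips with 3 to 60 N. Pads are 20 mm wide; open, the fingers measure 115 mm over their backs; the gripper's body (75 mm by 178 mm) begins 61 mm behind the grasp point.
Start: joints at [-1.295, 0.423, 1.63, -0, 1.089, -0.019], TCP at [181.611, -598.015, 199.175] pointing down, gripper open.
Joint ranges: [-3, 3], [-0.9, 2.11], [0.09, 2.58], [-1.31, 4.45], [0.11, 2.69], [-2.54, 2.54]. Speed limits (rad/s): [2.39, 2.39, 3.01, 3.14, 3.14, 3.14].

INTERFACE

Orientations are given as [roll, pitch, yaw] about the fixed x, y, z axes, in that order (R = Rz(yaw) Ry(pitch) Rx(roll)).
In Python, from station import bot gives the robot as it stands.
- The arm moves only by the tool apply_moves, never from a script. Its argument "increments" is a list of rows, each an object of numbers: "dx", "dy", "dz": the shift along the world's x, y, z in units of 30 mm (1.0 is 30 mm); "spin": the turn about the world's z in degrees. A call has exactly 8 rows; each row shifts and turns the commanded pose from where the row before left it; what a row does not reach is not made up. A row lasts 1/10 s, in which the tool goes at most 50 mm and 8.59 degrees, less where a joint would pass 70% of its speed; a pose out of reach is approached as far as the arm can. A call is refused whole if a number of a shift passes 1 or a number of a turn 8.59, either way. A call with a gripper value outside its range is refused whole. "grip" is the opening, from 0 (shut) to 1 (fully open), set as the call begins (left out, the last holds). The fingers move at their own pace and stop on an object; "squeeze" is the grip in N (left out, the last holds). Time passes only in rows, so rows that do not move let the fingers close, or fill a call up. It gives the time, the measured TCP pose, the force, the opening and the grip force at its end, in the units of the state.
- bot.observe(): the state, without advancing time (a new reading comes with each control period).
- bot.capture(name): name is "scene" or "top" or "wrist"; returns a dict with "pixels" (400x640x3 uint8, red, green, blue), "fovy" (degrees; the focal length in pixels is half the picture's height over the tangent of half this angle, whatever the lens; pixels are square), "cx", "cy" (the principal point, pixels), "cam_to_world" (4x4, takes a point from camera to world coordinates); the wrist camera has in their place "tool_from_camera" (4x4, takes a point from camera to tool coordinates, whose origin is the TCP and whose axes are the flange's). Camera axes: x right, y down, z forward; pixel columns grow to the right and rows downward; lengths in mm; the calibration is good to about 2 mm. The wrist camera is an equidistant fisheye: a pixel r from the principal point sees the ray r / f radians off the axis. A picture is of the moment at which its call begins: read the wrist's pose just before it. There is no depth.
- bot.finish_job(): hands the job in; it is judged then, once.
Trained networks look in the newest picture that a camera, given by its name, has taken for a name from the list of things; names that differ only in an ending like _2 or _b are one class to them, and where a whole thing is asked for, a point or a joint stands for the part that bears it (a point fixed in the world has none). Each returns a list of dicts, best first, with "score" (0 to 1); they miss things now and then, are a little off and sometimes report something else, mostly with a low value. They report only what shows in the picture. A call takes as long as a camera call. They do not tell look-alikes from the thing itself.
- bot.find_in(camera, thing): "centre" ([x, y, z] in mm, in world coordinates, good to about 4 mm: the middle of the surface that is visible of it).
- bot.silhouettes(camera, thing): "pixels" (400x640 bool, what is visible of it).
- bot.place_of(camera, thing): "centre" ([x, y, z] in mm, in world coordinates, good to about 4 mm: a listed point, or the origin of a listed thing).
The state is a dict: "time_s": time; "q": joint angles; "joint_velocities": joint speeds; "effort": joint torques, N m; "position": TCP position; "tool_rot": TCP orientation; "force": force on the tool from outside, world axes, zero at the start; "moment": the same for the moment, N m; "opening": finger opening in mm; "grip_force": force on a finger pad.
Only numpy, scipy, OpenCV 4.12 (cv2) and the standard library are available. Lean on these libraries where they do the work, as an engineer would, in place of code of your own. Each camera call takes 0.05 s, during which the arm holds its last target. There are 200 camera calls.

TASK

Set the four blue paint jars out along the wooden board in order of shade, one upright in the middle of each cork spot: the palest at the end with the white tile, each next one darker, the darkest at the end with the black tile. Set each jar down without dropping it or tipping it over, and do not disturb the freshly painted bauble.

Things in the scene. Friction and masses are not known exactly. Their poses are not given: they have to be found in the camera images.
- jar_pale: very pale blue acrylic-paint jar, 40 mm diameter up to 56 mm, then a white cap 33 mm in diameter up to 74 mm, with a 27 mm dab of the paint's colour on top of the cap; about 90 g; loose, stands upright on the table; origin at the centre of its underside, z up. Paint: very pale blue, the palest of the four blues
- jar_sky: sky blue acrylic-paint jar, 40 mm diameter up to 56 mm, then a white cap 33 mm in diameter up to 74 mm, with a 27 mm dab of the paint's colour on top of the cap; about 90 g; loose, stands upright on the table; origin at the centre of its underside, z up. Paint: sky blue, the second palest of the four blues
- jar_royal: strong royal blue acrylic-paint jar, 40 mm diameter up to 56 mm, then a white cap 33 mm in diameter up to 74 mm, with a 27 mm dab of the paint's colour on top of the cap; about 90 g; loose, stands upright on the table; origin at the centre of its underside, z up. Paint: strong royal blue, the second darkest of the four blues
- jar_navy: very dark navy blue acrylic-paint jar, 40 mm diameter up to 56 mm, then a white cap 33 mm in diameter up to 74 mm, with a 27 mm dab of the paint's colour on top of the cap; about 90 g; loose, stands upright on the table; origin at the centre of its underside, z up. Paint: very dark navy blue, the darkest of the four blues
- spot1: fixed round light-tan cork spot, 54 mm diameter, 3 mm thick, at the robot's left (+y) end of the row; four of them lie 72 mm apart in a straight row on a fixed brown wooden board 380 x 75 x 12 mm. Origin at the centre of its underside, 12 mm above the table, so its top is 15 mm above the table; its y axis runs along the row towards the left end
- spot2: fixed round light-tan cork spot, 54 mm diameter, 3 mm thick, second from the left; four of them lie 72 mm apart in a straight row on a fixed brown wooden board 380 x 75 x 12 mm. Origin at the centre of its underside, 12 mm above the table, so its top is 15 mm above the table; its y axis runs along the row towards the left end
- spot3: fixed round light-tan cork spot, 54 mm diameter, 3 mm thick, third from the left; four of them lie 72 mm apart in a straight row on a fixed brown wooden board 380 x 75 x 12 mm. Origin at the centre of its underside, 12 mm above the table, so its top is 15 mm above the table; its y axis runs along the row towards the left end
- spot4: fixed round light-tan cork spot, 54 mm diameter, 3 mm thick, at the right (-y) end of the row; four of them lie 72 mm apart in a straight row on a fixed brown wooden board 380 x 75 x 12 mm. Origin at the centre of its underside, 12 mm above the table, so its top is 15 mm above the table; its y axis runs along the row towards the left end
- tile_white: fixed white glazed tile, 40 x 30 x 8 mm, lying on the board just beyond one of the row's two end spots, its centre 55 mm past that spot's centre; it marks the end where the palest jar goes. It may be at either end; a black tile of the same size lies at the other end. Origin at the centre of its underside, 12 mm above the table
- bauble: white bauble with gold lines, a 60 mm ball on a small wooden foot (36 mm across), 74 mm tall, freshly painted, standing loose on the table beyond the left end of the board; must not be disturbed. Origin at the centre of the foot's underside
Mind the look-alikes: they are no part of the job. There is more than one size of the jar_navy; the one meant has the size given above. Leave any orange look-alike of the jar_pale alone.

How it is judged (in metres and radians):
At the end, for the whole second after the job is handed in: Counting from the white-tile end, the pale, sky, royal and navy jars each stand on the first, second, third and fourth spot: centre within 12 mm of the spot's centre, underside 11 to 19 mm above the table, upright within 0.1 rad, at rest and released; the bauble within 25 mm of where it was (((horizontal distance between tile_white and spot1 below 0.09 m and horizontal distance between jar_pale and spot1 below 0.012 m and horizontal distance between jar_sky and spot2 below 0.012 m and horizontal distance between jar_royal and spot3 below 0.012 m and horizontal distance between jar_navy and spot4 below 0.012 m) or (horizontal distance between tile_white and spot4 below 0.09 m and horizontal distance between jar_pale and spot4 below 0.012 m and horizontal distance between jar_sky and spot3 below 0.012 m and horizontal distance between jar_royal and spot2 below 0.012 m and horizontal distance between jar_navy and spot1 below 0.012 m)) and height (world z) of jar_pale between 0.011 and 0.019 m and angle between each of jar_pale, jar_sky, jar_royal, jar_navy's own z axis and vertical below 0.1 rad and linear speed of each of jar_pale, jar_sky, jar_royal, jar_navy below 0.02 m/s and contact force between the fingers and jar_pale below 0.05 N and height (world z) of jar_sky between 0.011 and 0.019 m and contact force between the fingers and jar_sky below 0.05 N and height (world z) of jar_royal between 0.011 and 0.019 m and contact force between the fingers and jar_royal below 0.05 N and height (world z) of jar_navy between 0.011 and 0.019 m and contact force between the fingers and jar_navy below 0.05 N and distance of bauble from where it was at the start of the episode below 0.025 m); the robot touches nothing.
It fails at once if the bauble is disturbed (moved 25 mm or tipped 0.4 rad) (distance of bauble from where it was at the start of the episode above 0.025 m or angle between bauble's own z axis and vertical above 0.4 rad).
It fails at once if a jar is tipped over (more than 0.7 rad) (angle between any of jar_pale, jar_sky, jar_royal, jar_navy's own z axis and vertical above 0.7 rad).
It fails at once if a jar is dropped or thrown (over 0.7 m/s while the fingers do not hold it; a fall of about 25 mm) ((linear speed of jar_pale above 0.7 m/s and contact force between the fingers and jar_pale below 0.01 N) or (linear speed of jar_sky above 0.7 m/s and contact force between the fingers and jar_sky below 0.01 N) or (linear speed of jar_royal above 0.7 m/s and contact force between the fingers and jar_royal below 0.01 N) or (linear speed of jar_navy above 0.7 m/s and contact force between the fingers and jar_navy below 0.01 N)).
It also fails if it takes over 102 s, if anything falls off the work surface, if the arm or the gripper's body presses on something with over 40 N, if the wrist force passes 120 N, or if a joint passes its speed limit or range.

## Working session

There is one attempt and no reset: what is moved stays moved. The work goes in short steps, Python scripts to look and compute and a tool call to move; the robot and the scene stay as the last step left them, time stands still between calls to the robot, and variables do not carry over. Pictures are saved under pics/ and viewed, at most 14 in all, crops included, and the job is handed in when it is done.

Besides the shell and the picture viewer there is one more tool, called after "Emit:" as a command line: name --argument value ..., lists and objects as JSON in quotes. apply_moves: Moves the arm, as the interface text tells. Its arguments: {"type":"object","properties":{"increments":{"type":"array","items":{"type":"object","properties":{"dx":{"type":"number"},"dy":{"type":"number"},"dz":{"type":"number"},"spin":{"type":"number"}}}},"grip":{"type":"number"},"squeeze":{"type":"number"}},"required":["increments"]}

```bash
mkdir -p pics; ls; cat > h.py <<'E'
import numpy as np,cv2
from station import bot
def cap(n,save=None):
    c=bot.capture(n)
    if save: cv2.imwrite('pics/'+save,c['pixels'][:,:,::-1])
    return c
def proj(c,p):
    T=np.linalg.inv(c['cam_to_world']);q=T[:3,:3]@np.array(p)+T[:3,3]
    f=200/np.tan(np.radians(c['fovy'])/2);return [round(float(v),1) for v in (c['cx']+f*q[0]/q[2],c['cy']+f*q[1]/q[2])]
def atz(c,u,v,z):
    f=200/np.tan(np.radians(c['fovy'])/2);T=np.array(c['cam_to_world'])
    d=T[:3,:3]@np.array([(u-c['cx'])/f,(v-c['cy'])/f,1]);o=T[:3,3];return (o+d*(z-o[2])/d[2]).round(1)
E
python3 - <<'E'
from h import *
for n in('scene','top'):
    c=cap(n,n+'1.png')
    for t in 'jar_pale jar_sky jar_royal jar_navy spot1 spot2 spot3 spot4 tile_white bauble'.split():
        print(n,t,[(round(d['score'],2),np.round(d['centre']).tolist(),proj(c,d['centre'])) for d in bot.place_of(n,t)])
E
```

```text
pics
scene jar_pale [(0.97, [514.0, -220.0, 2.0], [205.1, 286.3]), (0.57, [449.0, -278.0, 1.0], [160.6, 283.7])]
scene jar_sky [(0.85, [458.0, -70.0, -0.0], [253.1, 232.3])]
scene jar_royal [(0.74, [449.0, 98.0, 2.0], [307.8, 194.9]), (0.58, [637.0, 102.0, 12.0], [367.2, 232.6])]
scene jar_navy [(0.66, [431.0, 214.0, -2.0], [336.4, 172.9]), (0.22, [622.0, -115.0, 13.0], [283.6, 286.0])]
scene spot1 [(0.97, [623.0, -43.0, 10.0], [312.7, 266.5]), (0.63, [636.0, 99.0, 17.0], [366.2, 231.6]), (0.63, [627.0, 28.0, 12.0], [339.7, 248.2]), (0.6, [619.0, -116.0, 12.0], [282.6, 286.1])]
scene spot2 [(0.97, [623.0, -43.0, 10.0], [312.7, 266.5]), (0.63, [636.0, 99.0, 17.0], [366.2, 231.6]), (0.63, [627.0, 28.0, 12.0], [339.7, 248.2]), (0.6, [619.0, -116.0, 12.0], [282.6, 286.1])]
scene spot3 [(0.97, [623.0, -43.0, 10.0], [312.7, 266.5]), (0.63, [636.0, 99.0, 17.0], [366.2, 231.6]), (0.63, [627.0, 28.0, 12.0], [339.7, 248.2]), (0.6, [619.0, -116.0, 12.0], [282.6, 286.1])]
scene spot4 [(0.97, [623.0, -43.0, 10.0], [312.7, 266.5]), (0.63, [636.0, 99.0, 17.0], [366.2, 231.6]), (0.63, [627.0, 28.0, 
[... 893 characters left out ...]
[380.9, 178.4]), (0.56, [628.0, 28.0, 12.0], [317.1, 173.9])]
top spot3 [(0.8, [636.0, 101.0, 11.0], [285.3, 169.6]), (0.8, [622.0, -45.0, 9.0], [349.6, 177.4]), (0.79, [621.0, -116.0, 10.0], [380.9, 178.4]), (0.56, [628.0, 28.0, 12.0], [317.1, 173.9])]
top spot4 [(0.8, [636.0, 101.0, 11.0], [285.3, 169.6]), (0.8, [622.0, -45.0, 9.0], [349.6, 177.4]), (0.79, [621.0, -116.0, 10.0], [380.9, 178.4]), (0.56, [628.0, 28.0, 12.0], [317.1, 173.9])]
top tile_white [(0.53, [615.0, -170.0, 6.0], [404.3, 181.9]), (0.38, [461.0, -72.0, -1.0], [360.2, 249.1]), (0.17, [625.0, 28.0, 13.0], [317.3, 174.9])]
top bauble [(0.7, [627.0, 28.0, 14.0], [317.2, 174.2]), (0.57, [615.0, 338.0, -1.0], [181.1, 177.2])]
```

View pics/scene1.png

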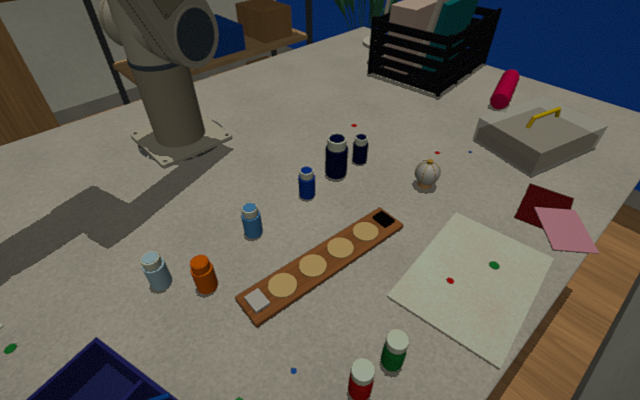

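View pics/top1.png

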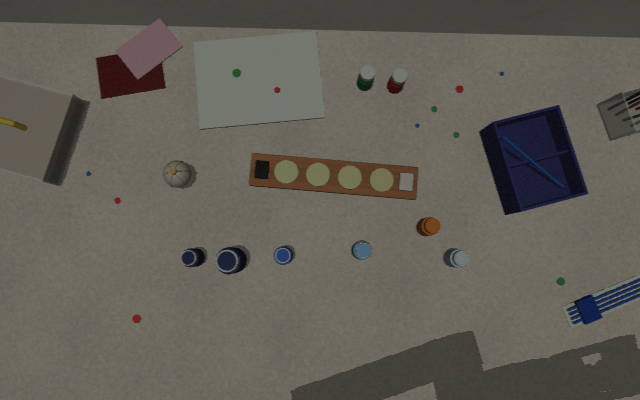

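```bash
python3 - <<'E'
import cv2
a=cv2.imread('pics/scene1.png')[120:320,140:440]; b=cv2.imread('pics/top1.png')[160:290,160:480]
a=cv2.resize(a,(450,300),interpolation=cv2.INTER_CUBIC);b=cv2.resize(b,(738,300),interpolation=cv2.INTER_CUBIC)
a=cv2.copyMakeBorder(a,0,0,0,288,cv2.BORDER_CONSTANT)
cv2.imwrite('pics/crop1.png',cv2.vconcat([a,b]))
E
```

```text
(no output)
```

View pics/crop1.png

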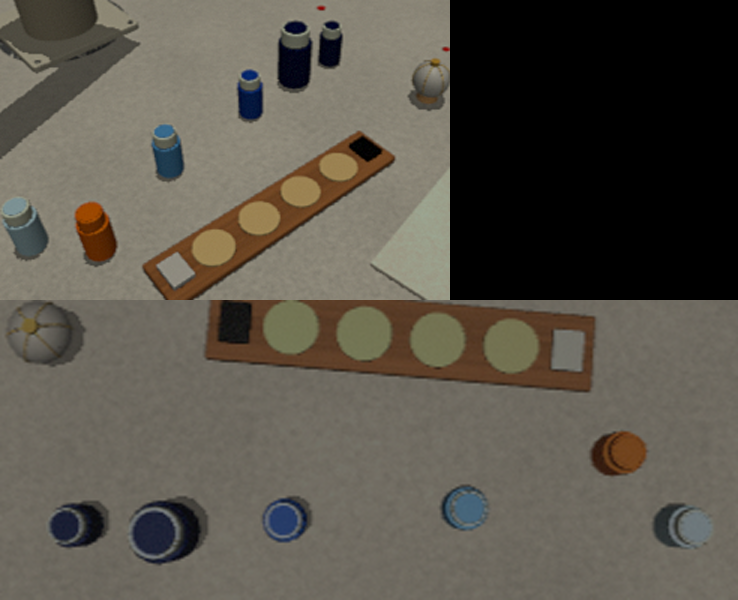

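The crop shows these candidates:
- **Navy:** the small jar at top (193,257) and the large one at (231,260). The small one is the target, because the other is clearly larger.
- **Pale:** the pale blue jar at top (459,258) and an orange look-alike at (429,226). I take the blue one.
- **Sky and royal:** (361,250) and (284,255).
- **Tiles:** the white tile is at (406,182), the -y end, so the order is pale→spot4, sky→spot3, royal→spot2, navy→spot1.

Next I triangulate from the two views.

```bash
python3 - <<'E'
from h import *
s=bot.observe(); print({k:np.round(s[k],3).tolist() for k in('time_s','position','tool_rot','opening','q','force')})
C={n:cap(n) for n in('scene','top')}
def ray(c,u,v):
    a=atz(c,u,v,0).astype(float);o=np.array(c['cam_to_world'])[:3,3];d=a-o;return o,d/np.linalg.norm(d)
def tri(p,q):
    (o,d),(o2,e)=ray(C['scene'],*p),ray(C['top'],*q)
    t=np.linalg.lstsq(np.c_[d,-e],o2-o,rcond=None)[0];a=o+d*t[0];b=o2+e*t[1];return ((a+b)/2).round(1),round(float(np.linalg.norm(a-b)),1)
X=dict(jar_pale=(447,-277),jar_sky=(459,-70),jar_royal=(446,98),jar_navy=(439,298),spot1=(636,100),spot2=(628,28),spot3=(622,-44),spot4=(620,-116))
def spot(n,p):  # cork: bright tan blob near predicted pixel
    im=C[n]['pixels'];u,v=map(int,proj(C[n],(*p,15)))
    hsv=cv2.cvtColor(im,cv2.COLOR_RGB2LAB)
    lab=hsv.astype(int); r=lab[v-3:v+4,u-3:u+4].reshape(-1,3).mean(0)
    m=(np.abs(lab-r)*[.6,1,1]).max(2)<11
    k,L,st,ce=cv2.connectedComponentsWithStats(m.astype(np.uint8),connectivity=4);i=L[v,u];return ce[i]+0,st[i][2:].tolist()
for k,p in X.items():
    if 'spot' in k:
        a,b=spot('scene',p),spot('top',p);print(k,*tri(a[0],b[0]),atz(C['top'],*b[0],15),a[1],b[1])
    else:
        o=[]
        for n in C:
            best=min(bot.silhouettes(n,k),key=lambda d:np.hypot(*(np.array(np.nonzero(d['pixels'])).mean(1)[::-1]-proj(C[n],(*p,37)))))
            ys,xs=np.nonzero(best['pixels']);o.append((xs.min(),xs.max(),ys.min(),ys.max(),len(xs)))
            # silhouette of model fitted over x,y
            from scipy.optimize import minimize
            def model(q):
                P=[(q[0]+r*np.cos(t),q[1]+r*np.sin(t),z) for r,z in((20,0),(20,56),(16.5,74)) for t in np.linspace(0,6.28,16)]
                h=cv2.convexHull(np.array([proj(C[n],w) for w in P],np.float32))
                m=np.zeros((1600,2560),np.uint8);cv2.fillPoly(m,[np.round(h*4).astype(int)],1);return cv2.resize(m.astype(np.float32),(640,400),interpolation=cv2.INTER_AREA)
            f=lambda q:np.abs(model(q)-best['pixels']).sum()
            r=minimize(f,p,method='Nelder-Mead',options=dict(initial_simplex=[p,(p[0]+8,p[1]),(p[0],p[1]+8)],xatol=.3));print(k,n,r.x.round(1),round(r.fun),len(xs))
E
```

```text
{'time_s': 1.1, 'position': [181.613, -598.03, 199.179], 'tool_rot': [3.142, -0.0, 0.295], 'opening': 87.681, 'q': [-1.295, 0.423, 1.63, 0.0, 1.089, -0.019], 'force': [-0.294, -0.559, 0.736]}
jar_pale scene [ 447.8 -274.1] 36 874
jar_pale top [ 445.7 -275.5] 24 402
jar_sky scene [460.1 -68.2] 40 613
jar_sky top [458.2 -69.3] 17 309
jar_royal scene [445.8 101.3] 32 516
jar_royal top [443.1  98.7] 21 273
jar_navy scene [436.3 298.9] 38 408
jar_navy top [434.6 294.3] 43 345
spot1 [631.7  99.9  15.9] 0.7 [631.7  99.8  15. ] [25, 18, 353] [24, 23, 428]
spot2 [627.2  28.4  15.4] 0.5 [627.1  28.3  15. ] [26, 19, 396] [23, 23, 429]
spot3 [622.6 -43.6  15.1] 0.4 [622.4 -43.8  15. ] [28, 21, 456] [23, 23, 428]
spot4 [ 618.1 -115.5   15.4] 0.3 [ 618.1 -115.6   15. ] [29, 24, 530] [23, 24, 430]
```

The spots triangulate to z≈15.4 with a 72 mm pitch, as specified. The jars agree between the two views to about 3 mm. I'll move towards the pale jar and turn to close along x.

Emit:
apply_moves --increments '[{"dx": 0.8, "dy": 1, "spin": 8.5}, {"dx": 0.8, "dy": 1, "spin": 8.5}, {"dx": 0.8, "dy": 1, "spin": 8.5}, {"dx": 0.8, "dy": 1, "spin": 8.5}, {"dx": 0.8, "dy": 1, "spin": 8.5}, {"dx": 0.8, "dy": 1, "spin": 8.5}, {"dx": 0.8, "dy": 1, "spin": 8.5}, {"dx": 0.8, "dy": 1, "spin": 8.5}]' --grip 1 --squeeze 15

```text
invalid input at $.increments[0]: expected keys dx, dy, dz, spin
```

Emit:
apply_moves --increments '[{"dx": 0.6, "dy": 0.7, "dz": -0.4, "spin": 5.1}, {"dx": 0.6, "dy": 0.7, "dz": -0.4}, {"dx": 0.6, "dy": 0.7, "dz": -0.4}, {"dx": 0.6, "dy": 0.67, "dz": -0.1}, {}, {}, {}, {}]'

```text
invalid input at $.increments[1]: expected keys dx, dy, dz, spin
```

```bash
cat >> h.py <<'E'
from scipy.spatial.transform import Rotation as Ro
from scipy.optimize import minimize
def wcap(save=None):
    s=bot.observe();c=cap('wrist',save);T=np.eye(4);T[:3,:3]=Ro.from_euler('xyz',s['tool_rot']).as_matrix();T[:3,3]=s['position']
    c['W']=T@np.array(c['tool_from_camera']);return s,c
def wproj(c,p):
    T=np.linalg.inv(c['W']);q=T[:3,:3]@np.array(p)+T[:3,3];f=200/np.tan(np.radians(c['fovy'])/2)
    n=np.hypot(q[0],q[1]);r=f*np.arctan2(n,q[2]);return (c['cx']+r*q[0]/n,c['cy']+r*q[1]/n)
def fit(c,k,p,z0=0):
    sil=bot.silhouettes('wrist',k)
    if not sil: return None
    b=min(sil,key=lambda d:np.hypot(*(np.array(np.nonzero(d['pixels'])).mean(1)[::-1]-wproj(c,(*p,37+z0)))))['pixels']
    def model(q):
        P=[(q[0]+r*np.cos(t),q[1]+r*np.sin(t),z+z0) for r,z in((20,0),(20,56),(16.5,74)) for t in np.linspace(0,6.28,24)]
        h=cv2.convexHull(np.array([wproj(c,w) for w in P],np.float32))
        m=np.zeros((1600,2560),np.uint8);cv2.fillPoly(m,[np.round(h*4).astype(int)],1);return cv2.resize(m.astype(np.float32),(640,400),interpolation=cv2.INTER_AREA)
    r=minimize(lambda q:np.abs(model(q)-b).sum(),p,method='Nelder-Mead',options=dict(initial_simplex=[p,(p[0]+8,p[1]),(p[0],p[1]+8)],xatol=.3))
    return r.x.round(1),round(r.fun),int(b.sum())
E
python3 - <<'E'
from h import *
s,c=wcap('w1.png');print(s['time_s'],np.round(s['position'],1),np.round(s['tool_rot'],3),np.round(c['W'][:3,3]),c['W'][:3,2].round(2))
print(fit(c,'jar_pale',(446.5,-275.)))
print([(d['score'],np.round(d['centre'])) for d in bot.place_of('wrist','jar_pale')])
E
```

```text
1.6 [ 181.6 -598.   199.2] [-3.142 -0.     0.295] [ 251. -578.  384.] [-0.25 -0.08 -0.96]
None
[]
```

View pics/w1.png

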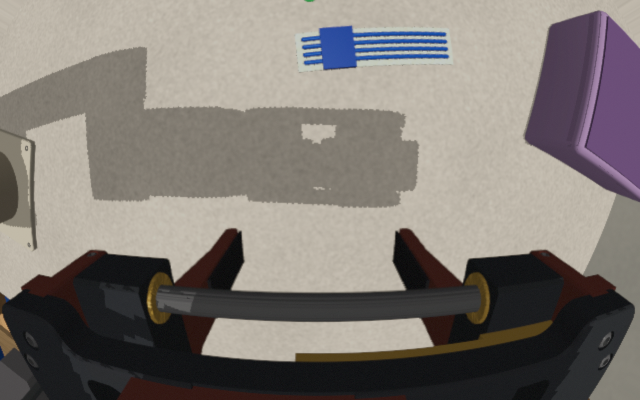

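The moves were refused because every row needs all four keys. This wrist picture is still from the start pose: fingers at (230,250) and (410,250), no jars in sight.

Emit:
apply_moves --increments '[{"dx": 0.8, "dy": 1, "dz": 0, "spin": 8.5}, {"dx": 0.8, "dy": 1, "dz": 0, "spin": 8.5}, {"dx": 0.8, "dy": 1, "dz": 0, "spin": 8.5}, {"dx": 0.8, "dy": 1, "dz": 0, "spin": 8.5}, {"dx": 0.8, "dy": 1, "dz": 0, "spin": 8.5}, {"dx": 0.8, "dy": 1, "dz": 0, "spin": 8.5}, {"dx": 0.8, "dy": 1, "dz": 0, "spin": 8.5}, {"dx": 0.8, "dy": 1, "dz": 0, "spin": 8.5}]' --grip 1 --squeeze 15

```text
time_s: 2.55
position: [374.5, -356.8, 199.4]
tool_rot: [3.141, 0.0, 1.488]
force: [0.5, -0.4, 0.6]
opening: 87.8
grip_force: 0.0
```

Emit:
apply_moves --increments '[{"dx": 0.6, "dy": 0.7, "dz": -0.4, "spin": 5.1}, {"dx": 0.6, "dy": 0.7, "dz": -0.4, "spin": 0}, {"dx": 0.6, "dy": 0.7, "dz": -0.4, "spin": 0}, {"dx": 0.6, "dy": 0.67, "dz": -0.1, "spin": 0}, {"dx": 0, "dy": 0, "dz": 0, "spin": 0}, {"dx": 0, "dy": 0, "dz": 0, "spin": 0}, {"dx": 0, "dy": 0, "dz": 0, "spin": 0}, {"dx": 0, "dy": 0, "dz": 0, "spin": 0}]'

```text
time_s: 3.35
position: [445.2, -275.8, 160.5]
tool_rot: [3.141, 0.0, 1.569]
force: [0.0, 0.1, 0.0]
opening: 88.2
grip_force: 0.0
```

```bash
python3 - <<'E'
from h import *
s,c=wcap('w2.png');print(s['time_s'],np.round(s['position'],1),np.round(s['tool_rot'],3),np.round(c['W'][:3,3]),c['W'][:3,2].round(2))
print(fit(c,'jar_pale',(446.5,-275.)))
print([(d['score'],np.round(d['centre'])) for d in bot.place_of('wrist','jar_pale')])
E
```

```text
3.35 [ 445.2 -275.8  160.5] [3.141 0.    1.569] [ 446. -204.  345.] [ 0.   -0.27 -0.96]
(array([ 447.8, -276.5]), 85, 1578)
[(0.94, array([ 519., -214.,    2.])), (0.63, array([ 449., -280.,   -4.]))]
```

View pics/w2.png

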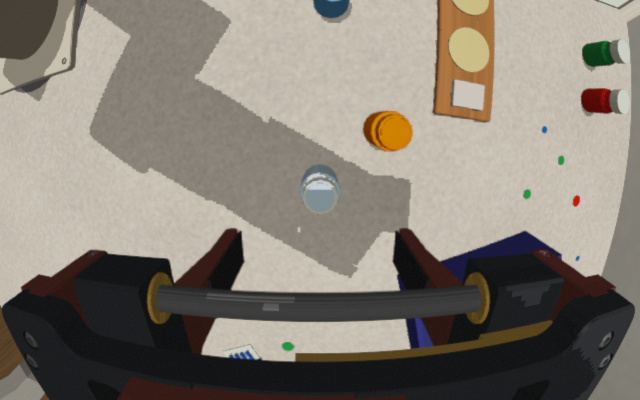

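The pale jar at (319,190) sits between the fingers, with orange clear at (388,130). The wrist fit agrees at (447.8,-276.5). I descend and grip.

Emit:
apply_moves --increments '[{"dx": 0.07, "dy": 0, "dz": -0.8, "spin": 0}, {"dx": 0, "dy": 0, "dz": -0.8, "spin": 0}, {"dx": 0, "dy": 0, "dz": -0.8, "spin": 0}, {"dx": 0, "dy": 0, "dz": -0.7, "spin": 0}, {"dx": 0, "dy": 0, "dz": -0.7, "spin": 0}, {"dx": 0, "dy": 0, "dz": -0.5, "spin": 0}, {"dx": 0, "dy": 0, "dz": 0, "spin": 0}, {"dx": 0, "dy": 0, "dz": 0, "spin": 0}]'

```text
time_s: 4.3
position: [447.6, -275.2, 31.3]
tool_rot: [-3.141, -0.0, 1.57]
force: [-0.9, 0.4, 0.2]
opening: 88.1
grip_force: 0.0
```

Emit:
apply_moves --increments '[{"dx": 0, "dy": 0, "dz": 0, "spin": 0}, {"dx": 0, "dy": 0, "dz": 0, "spin": 0}, {"dx": 0, "dy": 0, "dz": 0, "spin": 0}, {"dx": 0, "dy": 0, "dz": 0, "spin": 0}, {"dx": 0, "dy": 0, "dz": 0, "spin": 0}, {"dx": 0, "dy": 0, "dz": 0, "spin": 0}, {"dx": 0, "dy": 0, "dz": 0, "spin": 0}, {"dx": 0, "dy": 0, "dz": 0, "spin": 0}]' --grip 0

```text
time_s: 5.1
position: [447.6, -274.9, 31.2]
tool_rot: [-3.141, -0.0, 1.571]
force: [-0.6, -0.7, 2.1]
opening: 38.8
grip_force: 15.0
```

Gripped at 38.8 mm. I lift above the orange jar, then carry to spot4 at (618,-115.5).

Emit:
apply_moves --increments '[{"dx": 0, "dy": 0, "dz": 0.5, "spin": 0}, {"dx": 0, "dy": 0, "dz": 0.9, "spin": 0}, {"dx": 0, "dy": 0, "dz": 0.9, "spin": 0}, {"dx": 0, "dy": 0, "dz": 0.9, "spin": 0}, {"dx": 0.5, "dy": 0.47, "dz": 0, "spin": 0}, {"dx": 0.7, "dy": 0.67, "dz": 0, "spin": 0}, {"dx": 0.8, "dy": 0.75, "dz": 0, "spin": 0}, {"dx": 0.8, "dy": 0.75, "dz": 0, "spin": 0}]'

```text
time_s: 5.9
position: [532.2, -194.9, 127.1]
tool_rot: [-3.141, -0.0, 1.57]
force: [-0.0, -0.5, -0.2]
opening: 38.7
grip_force: 15.0
```

Emit:
apply_moves --increments '[{"dx": 0.8, "dy": 0.75, "dz": 0, "spin": 0}, {"dx": 0.8, "dy": 0.75, "dz": 0, "spin": 0}, {"dx": 0.8, "dy": 0.75, "dz": 0, "spin": 0}, {"dx": 0.48, "dy": 0.44, "dz": 0, "spin": 0}, {"dx": 0, "dy": 0, "dz": -0.5, "spin": 0}, {"dx": 0, "dy": 0, "dz": -0.8, "spin": 0}, {"dx": 0, "dy": 0, "dz": -0.5, "spin": 0}, {"dx": 0, "dy": 0, "dz": 0, "spin": 0}]'

```text
time_s: 6.7
position: [615.0, -115.3, 70.0]
tool_rot: [-3.136, -0.001, 1.57]
force: [0.2, -0.2, -2.1]
opening: 38.7
grip_force: 15.0
```

Emit:
apply_moves --increments '[{"dx": 0.08, "dy": 0, "dz": -0.3, "spin": 0}, {"dx": 0, "dy": 0, "dz": 0, "spin": 0}, {"dx": 0, "dy": 0, "dz": 0, "spin": 0}, {"dx": 0, "dy": 0, "dz": 0, "spin": 0}, {"dx": 0, "dy": 0, "dz": 0, "spin": 0}, {"dx": 0, "dy": 0, "dz": 0, "spin": 0}, {"dx": 0, "dy": 0, "dz": 0, "spin": 0}, {"dx": 0, "dy": 0, "dz": 0, "spin": 0}]'

```text
time_s: 7.5
position: [620.6, -115.0, 64.3]
tool_rot: [3.141, 0.0, 1.571]
force: [0.7, -0.1, -0.9]
opening: 38.3
grip_force: 15.0
```

```bash
python3 - <<'E'
from h import *
s,c=wcap('w3.png');print(s['time_s'],np.round(s['position'],1),np.round(s['tool_rot'],3))
print(fit(c,'jar_pale',(617.,-115.),s['position'][2]-31.2))
for k in ((618.1,-115.5),(622.5,-43.7)): print([round(float(v)) for v in wproj(c,(*k,15.4))])
im=cap('scene')['pixels'][200:330,200:400,::-1];cv2.imwrite('pics/s3.png',cv2.resize(im,(800,520),interpolation=cv2.INTER_CUBIC))
E
```

```text
7.5 [ 620.6 -115.    64.3] [3.141 0.    1.571]
(array([ 621.2, -116.2]), 274, 5252)
[314, 209]
[320, 117]
```

View pics/s3.png

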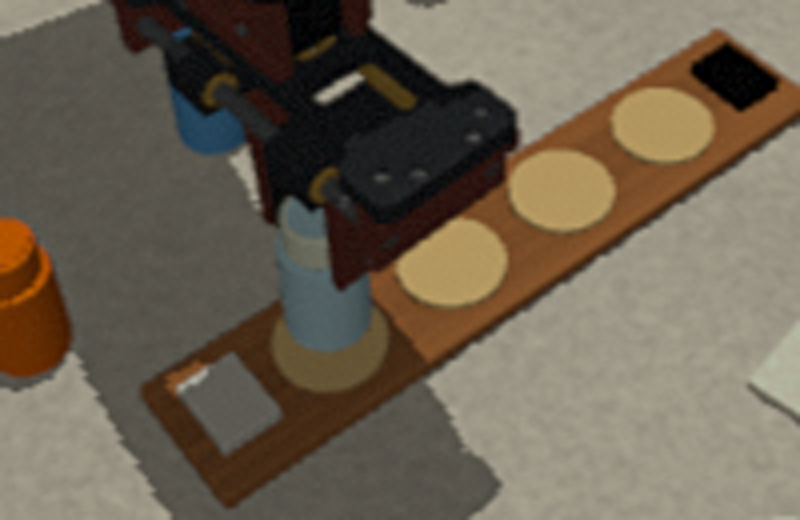

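The pale jar hangs over spot4, its base at crop (325,340) against a spot centre at (330,348). I shift dx by -2.5 mm and lower about 17 mm.

Emit:
apply_moves --increments '[{"dx": -0.08, "dy": 0, "dz": -0.2, "spin": 0}, {"dx": 0, "dy": 0, "dz": -0.15, "spin": 0}, {"dx": 0, "dy": 0, "dz": -0.1, "spin": 0}, {"dx": 0, "dy": 0, "dz": -0.08, "spin": 0}, {"dx": 0, "dy": 0, "dz": -0.04, "spin": 0}, {"dx": 0, "dy": 0, "dz": 0, "spin": 0}, {"dx": 0, "dy": 0, "dz": 0, "spin": 0}, {"dx": 0, "dy": 0, "dz": 0, "spin": 0}]'

```text
time_s: 8.45
position: [618.3, -115.1, 47.3]
tool_rot: [3.141, 0.0, 1.571]
force: [1.2, -0.2, -2.1]
opening: 38.4
grip_force: 15.0
```

Emit:
apply_moves --increments '[{"dx": 0, "dy": 0, "dz": -0.03, "spin": 0}, {"dx": 0, "dy": 0, "dz": 0, "spin": 0}, {"dx": 0, "dy": 0, "dz": 0, "spin": 0}, {"dx": 0, "dy": 0, "dz": 0, "spin": 0}, {"dx": 0, "dy": 0, "dz": 0, "spin": 0}, {"dx": 0, "dy": 0, "dz": 0, "spin": 0}, {"dx": 0, "dy": 0, "dz": 0, "spin": 0}, {"dx": 0, "dy": 0, "dz": 0, "spin": 0}]'

```text
time_s: 9.25
position: [618.2, -115.1, 46.2]
tool_rot: [3.141, 0.0, 1.571]
force: [-0.1, -0.4, -1.0]
opening: 38.4
grip_force: 15.0
```

Emit:
apply_moves --increments '[{"dx": 0, "dy": 0, "dz": 0, "spin": 0}, {"dx": 0, "dy": 0, "dz": 0, "spin": 0}, {"dx": 0, "dy": 0, "dz": 0, "spin": 0}, {"dx": 0, "dy": 0, "dz": 0, "spin": 0}, {"dx": 0, "dy": 0, "dz": 0, "spin": 0}, {"dx": 0, "dy": 0, "dz": 0, "spin": 0}, {"dx": 0, "dy": 0, "dz": 0, "spin": 0}, {"dx": 0, "dy": 0, "dz": 0, "spin": 0}]' --grip 1

```text
time_s: 10.05
position: [618.1, -115.0, 46.2]
tool_rot: [-3.142, 0.0, 1.571]
force: [-0.4, 0.2, 0.2]
opening: 87.9
grip_force: 0.0
```

Emit:
apply_moves --increments '[{"dx": 0, "dy": 0, "dz": 0.9, "spin": 0}, {"dx": 0, "dy": 0, "dz": 1, "spin": 0}, {"dx": 0, "dy": 0, "dz": 1, "spin": 0}, {"dx": 0, "dy": 0, "dz": 0.9, "spin": 0}, {"dx": -0.9, "dy": 0.25, "dz": 0, "spin": 0}, {"dx": -0.9, "dy": 0.25, "dz": 0, "spin": 0}, {"dx": -0.9, "dy": 0.25, "dz": 0, "spin": 0}, {"dx": -0.9, "dy": 0.25, "dz": 0, "spin": 0}]'

```text
time_s: 10.85
position: [509.0, -84.7, 160.3]
tool_rot: [3.141, 0.0, 1.571]
force: [0.3, -0.6, 1.1]
opening: 87.7
grip_force: 0.0
```

Emit:
apply_moves --increments '[{"dx": -0.9, "dy": 0.25, "dz": 0, "spin": 0}, {"dx": -0.8, "dy": 0.28, "dz": 0, "spin": 0}, {"dx": 0, "dy": 0, "dz": -0.5, "spin": 0}, {"dx": 0, "dy": 0, "dz": 0, "spin": 0}, {"dx": 0, "dy": 0, "dz": 0, "spin": 0}, {"dx": 0, "dy": 0, "dz": 0, "spin": 0}, {"dx": 0, "dy": 0, "dz": 0, "spin": 0}, {"dx": 0, "dy": 0, "dz": 0, "spin": 0}]'

```text
time_s: 11.65
position: [459.5, -69.2, 145.4]
tool_rot: [3.141, 0.0, 1.571]
force: [-0.3, -0.2, -0.2]
opening: 87.8
grip_force: 0.0
```

```bash
python3 - <<'E'
from h import *
s,c=wcap('w4.png');print(s['time_s'],np.round(s['position'],1),np.round(s['tool_rot'],3))
print(fit(c,'jar_sky',(459.,-69.)))
c=cap('top','top4.png');print([(d['score'],np.round(d['centre'])) for d in bot.place_of('top','jar_pale')])
im=c['pixels'][150:270,270:470,::-1];cv2.imwrite('pics/t4.png',cv2.resize(im,(800,480),interpolation=cv2.INTER_CUBIC))
E
```

```text
11.65 [459.5 -69.2 145.4] [3.141 0.    1.571]
(array([460.5, -70.4]), 98, 1759)
[(0.58, array([ 620., -115.,   13.])), (0.46, array([ 516., -215.,    1.]))]
```

View pics/t4.png

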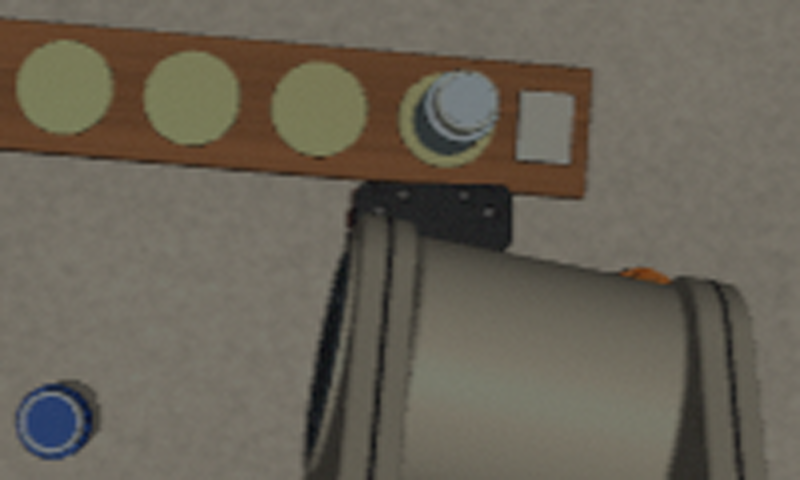

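Pale stands upright on spot4, cap at crop (465,100), parallax leaning outward as expected. Sky fits at (460.5,-70.4), so I descend and grip.

Emit:
apply_moves --increments '[{"dx": 0.02, "dy": -0.03, "dz": -0.8, "spin": 0}, {"dx": 0, "dy": 0, "dz": -0.8, "spin": 0}, {"dx": 0, "dy": 0, "dz": -0.8, "spin": 0}, {"dx": 0, "dy": 0, "dz": -0.8, "spin": 0}, {"dx": 0, "dy": 0, "dz": -0.6, "spin": 0}, {"dx": 0, "dy": 0, "dz": 0, "spin": 0}, {"dx": 0, "dy": 0, "dz": 0, "spin": 0}, {"dx": 0, "dy": 0, "dz": 0, "spin": 0}]'

```text
time_s: 12.65
position: [460.5, -70.2, 32.1]
tool_rot: [3.14, 0.0, 1.571]
force: [-0.3, 0.7, -0.0]
opening: 88.0
grip_force: 0.0
```

Emit:
apply_moves --increments '[{"dx": 0, "dy": 0, "dz": 0, "spin": 0}, {"dx": 0, "dy": 0, "dz": 0, "spin": 0}, {"dx": 0, "dy": 0, "dz": 0, "spin": 0}, {"dx": 0, "dy": 0, "dz": 0, "spin": 0}, {"dx": 0, "dy": 0, "dz": 0, "spin": 0}, {"dx": 0, "dy": 0, "dz": 0, "spin": 0}, {"dx": 0, "dy": 0, "dz": 0, "spin": 0}, {"dx": 0, "dy": 0, "dz": 0, "spin": 0}]' --grip 0

```text
time_s: 13.45
position: [459.7, -70.0, 31.1]
tool_rot: [-3.141, 0.0, 1.571]
force: [-0.5, -1.3, 0.4]
opening: 38.6
grip_force: 15.0
```

Emit:
apply_moves --increments '[{"dx": 0, "dy": 0, "dz": 0.5, "spin": 0}, {"dx": 0, "dy": 0, "dz": 0.8, "spin": 0}, {"dx": 0.2, "dy": 0, "dz": 0.7, "spin": 0}, {"dx": 0.6, "dy": 0.1, "dz": 0, "spin": 0}, {"dx": 0.8, "dy": 0.14, "dz": 0, "spin": 0}, {"dx": 0.9, "dy": 0.16, "dz": 0, "spin": 0}, {"dx": 0.9, "dy": 0.16, "dz": 0, "spin": 0}, {"dx": 0.9, "dy": 0.16, "dz": 0, "spin": 0}]'

```text
time_s: 14.25
position: [589.4, -48.2, 90.9]
tool_rot: [-3.141, -0.0, 1.571]
force: [0.1, -0.8, -1.0]
opening: 38.4
grip_force: 15.0
```

Emit:
apply_moves --increments '[{"dx": 0.7, "dy": 0.1, "dz": 0, "spin": 0}, {"dx": 0.43, "dy": 0.06, "dz": 0, "spin": 0}, {"dx": 0, "dy": 0, "dz": 0, "spin": 0}, {"dx": 0, "dy": 0, "dz": -0.5, "spin": 0}, {"dx": 0, "dy": 0, "dz": -0.4, "spin": 0}, {"dx": 0, "dy": 0, "dz": 0, "spin": 0}, {"dx": 0, "dy": 0, "dz": 0, "spin": 0}, {"dx": 0, "dy": 0, "dz": 0, "spin": 0}]'

```text
time_s: 15.05
position: [622.5, -43.7, 64.3]
tool_rot: [3.142, 0.0, 1.57]
force: [0.7, -0.3, -1.4]
opening: 38.3
grip_force: 15.0
```

Emit:
apply_moves --increments '[{"dx": 0, "dy": 0, "dz": -0.2, "spin": 0}, {"dx": 0, "dy": 0, "dz": -0.15, "spin": 0}, {"dx": 0, "dy": 0, "dz": -0.1, "spin": 0}, {"dx": 0, "dy": 0, "dz": -0.08, "spin": 0}, {"dx": 0, "dy": 0, "dz": -0.06, "spin": 0}, {"dx": 0, "dy": 0, "dz": 0, "spin": 0}, {"dx": 0, "dy": 0, "dz": 0, "spin": 0}, {"dx": 0, "dy": 0, "dz": 0, "spin": 0}]'

```text
time_s: 15.85
position: [622.7, -43.6, 46.6]
tool_rot: [3.141, 0.0, 1.571]
force: [0.3, 0.4, -1.4]
opening: 38.2
grip_force: 15.0
```

Emit:
apply_moves --increments '[{"dx": 0, "dy": 0, "dz": 0, "spin": 0}, {"dx": 0, "dy": 0, "dz": 0, "spin": 0}, {"dx": 0, "dy": 0, "dz": 0, "spin": 0}, {"dx": 0, "dy": 0, "dz": 0, "spin": 0}, {"dx": 0, "dy": 0, "dz": 0, "spin": 0}, {"dx": 0, "dy": 0, "dz": 0, "spin": 0}, {"dx": 0, "dy": 0, "dz": 0, "spin": 0}, {"dx": 0, "dy": 0, "dz": 0, "spin": 0}]' --grip 1

```text
time_s: 16.65
position: [622.6, -43.6, 46.5]
tool_rot: [-3.142, -0.0, 1.571]
force: [-0.7, -0.8, -0.4]
opening: 87.6
grip_force: 0.0
```

Emit:
apply_moves --increments '[{"dx": 0, "dy": 0, "dz": 0.9, "spin": 0}, {"dx": 0, "dy": 0, "dz": 1, "spin": 0}, {"dx": 0, "dy": 0, "dz": 1, "spin": 0}, {"dx": 0, "dy": 0, "dz": 0.4, "spin": 0}, {"dx": -0.9, "dy": 0.7, "dz": 0, "spin": 0}, {"dx": -0.9, "dy": 0.7, "dz": 0, "spin": 0}, {"dx": -0.9, "dy": 0.7, "dz": 0, "spin": 0}, {"dx": -0.9, "dy": 0.7, "dz": 0, "spin": 0}]'

```text
time_s: 17.45
position: [513.1, 41.0, 144.8]
tool_rot: [-3.141, 0.0, 1.57]
force: [0.2, -0.5, 0.6]
opening: 87.8
grip_force: 0.0
```

Emit:
apply_moves --increments '[{"dx": -0.9, "dy": 0.7, "dz": 0, "spin": 0}, {"dx": -0.9, "dy": 0.7, "dz": 0, "spin": 0}, {"dx": -0.53, "dy": 0.57, "dz": 0, "spin": 0}, {"dx": 0, "dy": 0, "dz": 0, "spin": 0}, {"dx": 0, "dy": 0, "dz": 0, "spin": 0}, {"dx": 0, "dy": 0, "dz": 0, "spin": 0}, {"dx": 0, "dy": 0, "dz": 0, "spin": 0}, {"dx": 0, "dy": 0, "dz": 0, "spin": 0}]'

```text
time_s: 18.25
position: [445.3, 99.0, 145.3]
tool_rot: [3.142, 0.0, 1.57]
force: [0.0, -0.1, 0.0]
opening: 87.8
grip_force: 0.0
```

```bash
python3 - <<'E'
from h import *
s,c=wcap('w5.png');print(s['time_s'],np.round(s['position'],1),np.round(s['tool_rot'],3))
print(fit(c,'jar_royal',(444.5,99.5)))
cap('top','top5.png')
for k in('jar_sky','jar_royal'):print([(d['score'],np.round(d['centre'])) for d in bot.place_of('top',k)])
E
```

```text
18.25 [445.3  99.  145.3] [3.142 0.    1.57 ]
(array([446.2,  97.9]), 77, 1787)
[(0.68, array([623., -43.,  16.]))]
[]
```

Emit:
apply_moves --increments '[{"dx": 0, "dy": 0, "dz": -0.8, "spin": 0}, {"dx": 0, "dy": 0, "dz": -0.8, "spin": 0}, {"dx": 0, "dy": 0, "dz": -0.8, "spin": 0}, {"dx": 0, "dy": 0, "dz": -0.8, "spin": 0}, {"dx": 0, "dy": 0, "dz": -0.6, "spin": 0}, {"dx": 0, "dy": 0, "dz": 0, "spin": 0}, {"dx": 0, "dy": 0, "dz": 0, "spin": 0}, {"dx": 0, "dy": 0, "dz": 0, "spin": 0}]'

```text
time_s: 19.3
position: [445.5, 99.6, 32.3]
tool_rot: [3.14, -0.0, 1.571]
force: [-0.3, -1.0, -0.1]
opening: 87.8
grip_force: 0.0
```

Emit:
apply_moves --increments '[{"dx": 0, "dy": 0, "dz": 0, "spin": 0}, {"dx": 0, "dy": 0, "dz": 0, "spin": 0}, {"dx": 0, "dy": 0, "dz": 0, "spin": 0}, {"dx": 0, "dy": 0, "dz": 0, "spin": 0}, {"dx": 0, "dy": 0, "dz": 0, "spin": 0}, {"dx": 0, "dy": 0, "dz": 0, "spin": 0}, {"dx": 0, "dy": 0, "dz": 0, "spin": 0}, {"dx": 0, "dy": 0, "dz": 0, "spin": 0}]' --grip 0

```text
time_s: 20.1
position: [444.7, 99.5, 31.4]
tool_rot: [-3.142, 0.0, 1.571]
force: [0.4, 0.2, -0.2]
opening: 38.6
grip_force: 15.0
```

Emit:
apply_moves --increments '[{"dx": 0, "dy": 0, "dz": 0.5, "spin": 0}, {"dx": 0, "dy": 0, "dz": 0.8, "spin": 0}, {"dx": 0.2, "dy": 0, "dz": 0.7, "spin": 0}, {"dx": 0.6, "dy": -0.3, "dz": 0, "spin": 0}, {"dx": 0.9, "dy": -0.4, "dz": 0, "spin": 0}, {"dx": 0.9, "dy": -0.4, "dz": 0, "spin": 0}, {"dx": 0.9, "dy": -0.4, "dz": 0, "spin": 0}, {"dx": 0.9, "dy": -0.4, "dz": 0, "spin": 0}]'

```text
time_s: 20.9
position: [577.4, 41.9, 91.2]
tool_rot: [-3.141, 0.0, 1.571]
force: [-0.7, 0.5, -1.5]
opening: 38.2
grip_force: 15.0
```

Emit:
apply_moves --increments '[{"dx": 0.9, "dy": -0.27, "dz": 0, "spin": 0}, {"dx": 0.5, "dy": -0.2, "dz": 0, "spin": 0}, {"dx": 0.28, "dy": 0, "dz": 0, "spin": 0}, {"dx": 0, "dy": 0, "dz": -0.5, "spin": 0}, {"dx": 0, "dy": 0, "dz": -0.4, "spin": 0}, {"dx": 0, "dy": 0, "dz": 0, "spin": 0}, {"dx": 0, "dy": 0, "dz": 0, "spin": 0}, {"dx": 0, "dy": 0, "dz": 0, "spin": 0}]'

```text
time_s: 21.7
position: [626.9, 28.6, 64.6]
tool_rot: [-3.141, -0.0, 1.571]
force: [0.3, -1.3, -0.1]
opening: 38.5
grip_force: 15.0
```

Emit:
apply_moves --increments '[{"dx": 0, "dy": 0, "dz": -0.2, "spin": 0}, {"dx": 0, "dy": 0, "dz": -0.15, "spin": 0}, {"dx": 0, "dy": 0, "dz": -0.1, "spin": 0}, {"dx": 0, "dy": 0, "dz": -0.08, "spin": 0}, {"dx": 0, "dy": 0, "dz": -0.06, "spin": 0}, {"dx": 0, "dy": 0, "dz": 0, "spin": 0}, {"dx": 0, "dy": 0, "dz": 0, "spin": 0}, {"dx": 0, "dy": 0, "dz": 0, "spin": 0}]'

```text
time_s: 22.5
position: [627.2, 28.4, 46.8]
tool_rot: [3.141, -0.0, 1.571]
force: [-0.2, 1.1, -1.9]
opening: 38.8
grip_force: 15.0
```

Emit:
apply_moves --increments '[{"dx": 0, "dy": 0, "dz": 0, "spin": 0}, {"dx": 0, "dy": 0, "dz": 0, "spin": 0}, {"dx": 0, "dy": 0, "dz": 0, "spin": 0}, {"dx": 0, "dy": 0, "dz": 0, "spin": 0}, {"dx": 0, "dy": 0, "dz": 0, "spin": 0}, {"dx": 0, "dy": 0, "dz": 0, "spin": 0}, {"dx": 0, "dy": 0, "dz": 0, "spin": 0}, {"dx": 0, "dy": 0, "dz": 0, "spin": 0}]' --grip 1

```text
time_s: 23.3
position: [627.1, 28.4, 46.8]
tool_rot: [3.142, 0.0, 1.571]
force: [-0.1, -0.6, -0.6]
opening: 87.3
grip_force: 0.0
```

Emit:
apply_moves --increments '[{"dx": 0, "dy": 0, "dz": 1, "spin": 0}, {"dx": 0, "dy": 0, "dz": 1, "spin": 0}, {"dx": 0, "dy": 0, "dz": 1, "spin": 0}, {"dx": 0, "dy": 0, "dz": 1, "spin": 0}, {"dx": -0.6, "dy": 0.95, "dz": 0, "spin": 0}, {"dx": -0.6, "dy": 0.95, "dz": 0, "spin": 0}, {"dx": -0.6, "dy": 0.95, "dz": 0, "spin": 0}, {"dx": -0.6, "dy": 0.95, "dz": 0, "spin": 0}]'

```text
time_s: 24.1
position: [554.3, 143.2, 166.9]
tool_rot: [3.141, -0.0, 1.57]
force: [-0.0, 0.5, -1.2]
opening: 87.8
grip_force: 0.0
```

Emit:
apply_moves --increments '[{"dx": -0.66, "dy": 0.86, "dz": 0, "spin": 0}, {"dx": -0.66, "dy": 0.86, "dz": 0, "spin": 0}, {"dx": -0.66, "dy": 0.86, "dz": 0, "spin": 0}, {"dx": -0.66, "dy": 0.86, "dz": 0, "spin": 0}, {"dx": -0.66, "dy": 0.86, "dz": 0, "spin": 0}, {"dx": -0.66, "dy": 0.86, "dz": 0, "spin": 0}, {"dx": 0, "dy": 0, "dz": 0, "spin": 0}, {"dx": 0, "dy": 0, "dz": 0, "spin": 0}]'

```text
time_s: 24.9
position: [436.1, 297.5, 166.9]
tool_rot: [3.141, 0.0, 1.572]
force: [0.2, -0.5, -0.7]
opening: 87.5
grip_force: 0.0
```

```bash
python3 - <<'E'
from h import *
s,c=wcap('w6.png');print(s['time_s'],np.round(s['position'],1),np.round(s['tool_rot'],3))
print(fit(c,'jar_navy',(436,297.)))
print([(d['score'],np.round(d['centre'])) for d in bot.place_of('wrist','jar_navy')])
E
```

```text
24.9 [436.1 297.5 166.9] [3.141 0.    1.572]
(array([437.2, 294.5]), 87, 1510)
[(0.75, array([433., 296.,   4.])), (0.61, array([429., 212.,   0.]))]
```

View pics/w6.png

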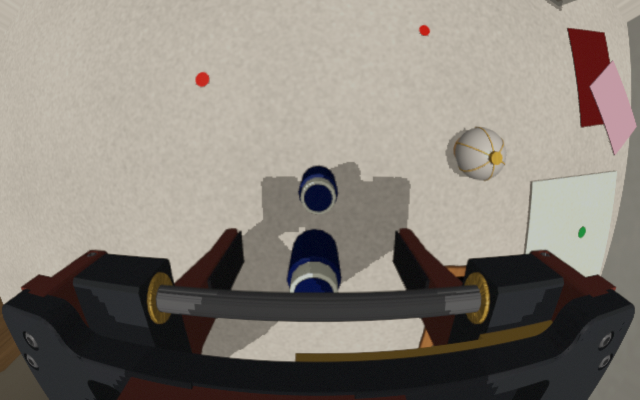

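The small navy is at (318,187), centred between the fingers and fitting the 40×74 mm model. The big one at (315,265) stays clear of the 20 mm fingers. The bauble at (480,153) is far off.

Emit:
apply_moves --increments '[{"dx": 0, "dy": -0.03, "dz": -0.8, "spin": 0}, {"dx": 0, "dy": 0, "dz": -0.8, "spin": 0}, {"dx": 0, "dy": 0, "dz": -0.8, "spin": 0}, {"dx": 0, "dy": 0, "dz": -0.8, "spin": 0}, {"dx": 0, "dy": 0, "dz": -0.8, "spin": 0}, {"dx": 0, "dy": 0, "dz": -0.53, "spin": 0}, {"dx": 0, "dy": 0, "dz": 0, "spin": 0}, {"dx": 0, "dy": 0, "dz": 0, "spin": 0}]'

```text
time_s: 25.85
position: [436.8, 295.7, 31.0]
tool_rot: [-3.141, 0.0, 1.569]
force: [-0.1, 0.2, 0.3]
opening: 87.6
grip_force: 0.0
```

Emit:
apply_moves --increments '[{"dx": 0, "dy": 0, "dz": 0, "spin": 0}, {"dx": 0, "dy": 0, "dz": 0, "spin": 0}, {"dx": 0, "dy": 0, "dz": 0, "spin": 0}, {"dx": 0, "dy": 0, "dz": 0, "spin": 0}, {"dx": 0, "dy": 0, "dz": 0, "spin": 0}, {"dx": 0, "dy": 0, "dz": 0, "spin": 0}, {"dx": 0, "dy": 0, "dz": 0, "spin": 0}, {"dx": 0, "dy": 0, "dz": 0, "spin": 0}]' --grip 0

```text
time_s: 26.65
position: [436.2, 296.3, 30.9]
tool_rot: [-3.141, 0.0, 1.571]
force: [-0.5, -0.4, 1.6]
opening: 38.7
grip_force: 15.0
```

Emit:
apply_moves --increments '[{"dx": 0, "dy": 0, "dz": 0.5, "spin": 0}, {"dx": 0, "dy": 0, "dz": 0.8, "spin": 0}, {"dx": 0, "dy": 0, "dz": 0.9, "spin": 0}, {"dx": 0, "dy": 0, "dz": 0.8, "spin": 0}, {"dx": 0.5, "dy": 0, "dz": 0, "spin": 0}, {"dx": 0.9, "dy": -0.2, "dz": 0, "spin": 0}, {"dx": 0.9, "dy": -0.5, "dz": 0, "spin": 0}, {"dx": 0.8, "dy": -0.9, "dz": 0, "spin": 0}]'

```text
time_s: 27.45
position: [531.1, 248.6, 119.8]
tool_rot: [3.141, -0.0, 1.572]
force: [0.3, 0.3, -0.3]
opening: 38.5
grip_force: 15.0
```

Emit:
apply_moves --increments '[{"dx": 0.6, "dy": -0.9, "dz": 0, "spin": 0}, {"dx": 0.6, "dy": -0.9, "dz": 0, "spin": 0}, {"dx": 0.6, "dy": -0.9, "dz": 0, "spin": 0}, {"dx": 0.6, "dy": -0.9, "dz": 0, "spin": 0}, {"dx": 0.6, "dy": -0.8, "dz": 0, "spin": 0}, {"dx": 0.42, "dy": -0.55, "dz": 0, "spin": 0}, {"dx": 0, "dy": 0, "dz": 0, "spin": 0}, {"dx": 0, "dy": 0, "dz": 0, "spin": 0}]'

```text
time_s: 28.25
position: [631.5, 99.7, 119.9]
tool_rot: [-3.14, -0.0, 1.57]
force: [-0.3, 0.7, -1.1]
opening: 38.5
grip_force: 15.0
```

Emit:
apply_moves --increments '[{"dx": 0, "dy": 0, "dz": -0.6, "spin": 0}, {"dx": 0, "dy": 0, "dz": -0.7, "spin": 0}, {"dx": 0, "dy": 0, "dz": -0.4, "spin": 0}, {"dx": 0, "dy": 0, "dz": -0.2, "spin": 0}, {"dx": 0, "dy": 0, "dz": 0, "spin": 0}, {"dx": 0, "dy": 0, "dz": 0, "spin": 0}, {"dx": 0, "dy": 0, "dz": 0, "spin": 0}, {"dx": 0, "dy": 0, "dz": 0, "spin": 0}]'

```text
time_s: 29.05
position: [632.4, 99.9, 64.7]
tool_rot: [3.14, -0.0, 1.571]
force: [0.6, -0.1, -1.0]
opening: 38.5
grip_force: 15.0
```

Emit:
apply_moves --increments '[{"dx": 0, "dy": 0.02, "dz": -0.2, "spin": 0}, {"dx": 0, "dy": 0, "dz": -0.15, "spin": 0}, {"dx": 0, "dy": 0, "dz": -0.1, "spin": 0}, {"dx": 0, "dy": 0, "dz": -0.08, "spin": 0}, {"dx": 0, "dy": 0, "dz": -0.07, "spin": 0}, {"dx": 0, "dy": 0, "dz": 0, "spin": 0}, {"dx": 0, "dy": 0, "dz": 0, "spin": 0}, {"dx": 0, "dy": 0, "dz": 0, "spin": 0}]'

```text
time_s: 29.85
position: [631.8, 100.4, 45.9]
tool_rot: [-3.141, -0.0, 1.571]
force: [-1.8, 0.4, 0.6]
opening: 38.6
grip_force: 15.0
```

Emit:
apply_moves --increments '[{"dx": 0, "dy": 0, "dz": 0, "spin": 0}, {"dx": 0, "dy": 0, "dz": 0, "spin": 0}, {"dx": 0, "dy": 0, "dz": 0, "spin": 0}, {"dx": 0, "dy": 0, "dz": 0, "spin": 0}, {"dx": 0, "dy": 0, "dz": 0, "spin": 0}, {"dx": 0, "dy": 0, "dz": 0, "spin": 0}, {"dx": 0, "dy": 0, "dz": 0, "spin": 0}, {"dx": 0, "dy": 0, "dz": 0, "spin": 0}]' --grip 1

```text
time_s: 30.65
position: [631.9, 100.4, 45.9]
tool_rot: [-3.142, 0.0, 1.571]
force: [-0.3, -0.2, -0.0]
opening: 87.6
grip_force: 0.0
```

Emit:
apply_moves --increments '[{"dx": 0, "dy": 0, "dz": 0.8, "spin": 0}, {"dx": 0, "dy": 0, "dz": 1, "spin": 0}, {"dx": 0, "dy": 0, "dz": 1, "spin": 0}, {"dx": 0, "dy": 0, "dz": 1, "spin": 0}, {"dx": -1, "dy": 0, "dz": 0, "spin": 0}, {"dx": -1, "dy": 0, "dz": 0, "spin": 0}, {"dx": -1, "dy": 0, "dz": 0, "spin": 0}, {"dx": -1, "dy": 0, "dz": 0, "spin": 0}]'

```text
time_s: 31.45
position: [510.7, 100.3, 160.0]
tool_rot: [3.141, -0.0, 1.571]
force: [-0.7, 0.5, -0.3]
opening: 87.8
grip_force: 0.0
```

Emit:
apply_moves --increments '[{"dx": -1, "dy": 0, "dz": 0, "spin": 0}, {"dx": -1, "dy": 0, "dz": 0, "spin": 0}, {"dx": 0, "dy": 0, "dz": 0, "spin": 0}, {"dx": 0, "dy": 0, "dz": 0, "spin": 0}, {"dx": 0, "dy": 0, "dz": 0, "spin": 0}, {"dx": 0, "dy": 0, "dz": 0, "spin": 0}, {"dx": 0, "dy": 0, "dz": 0, "spin": 0}, {"dx": 0, "dy": 0, "dz": 0, "spin": 0}]'

```text
time_s: 32.25
position: [452.3, 100.4, 159.7]
tool_rot: [-3.141, 0.0, 1.57]
force: [0.5, -0.4, 0.5]
opening: 88.0
grip_force: 0.0
```

```bash
python3 - <<'E'
from h import *
print(bot.observe()['time_s'])
for n in('scene','top'):
    c=cap(n,n+'9.png')
    for k in('jar_pale','jar_sky','jar_royal','jar_navy','bauble'):print(n,k,[(round(d['score'],2),np.round(d['centre']).tolist()) for d in bot.place_of(n,k)])
a=cv2.imread('pics/scene9.png')[140:320,220:460];b=cv2.imread('pics/top9.png')[140:220,160:430]
a=cv2.resize(a,(480,360),interpolation=cv2.INTER_CUBIC);b=cv2.resize(b,(780,231),interpolation=cv2.INTER_CUBIC)
cv2.imwrite('pics/f9.png',cv2.vconcat([cv2.copyMakeBorder(a,0,0,0,300,cv2.BORDER_CONSTANT),b]))
E
```

```text
32.25
scene jar_pale [(0.87, [622.0, -113.0, 18.0]), (0.74, [512.0, -214.0, -2.0])]
scene jar_sky [(0.6, [625.0, -42.0, 14.0])]
scene jar_royal [(0.87, [630.0, 29.0, 17.0])]
scene jar_navy [(0.72, [430.0, 215.0, -1.0]), (0.67, [630.0, 100.0, 14.0])]
scene bauble [(0.66, [618.0, 338.0, -1.0]), (0.56, [615.0, -172.0, 12.0]), (0.35, [616.0, -115.0, 15.0])]
top jar_pale [(0.68, [627.0, 28.0, 13.0]), (0.59, [516.0, -215.0, 4.0])]
top jar_sky [(0.68, [623.0, -40.0, 18.0]), (0.41, [633.0, 99.0, 10.0])]
top jar_royal [(0.84, [627.0, 26.0, 20.0])]
top jar_navy [(0.66, [634.0, 99.0, 16.0])]
top bauble [(0.87, [619.0, 340.0, 2.0])]
```

View pics/f9.png

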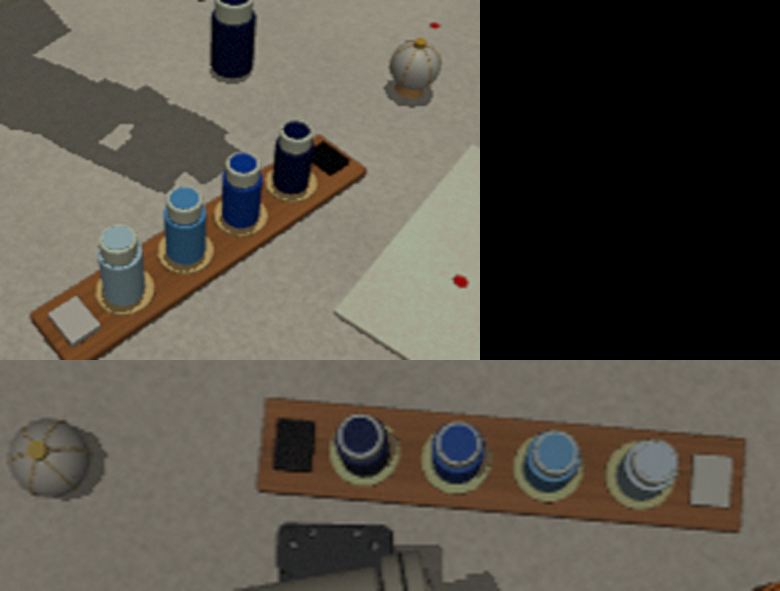

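All four jars stand upright, centred on their spots in shade order from the white tile. The bauble is unmoved and the arm is clear, so I hand in.

```bash
python3 -c "
from station import bot
print(bot.finish_job())"
```

```text
the job is handed in; nothing more can be done
None
```

The pale, sky, royal and navy jars stand upright and centred on the cork spots, in that order from the white-tile end to the black; the bauble was not disturbed, and the job is handed in (no verdict was returned).

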